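# Stow the hook tile and shut the caddy drawer

### The job

Pack the hook tile away in the tool caddy: lay it flat, hook up, in the wide bay of the open drawer, setting it down gently and letting go. Then snap the drawer's yellow bit stand down flat over it, and push the drawer fully home until it seats at its detent, without slamming it. Leave the tape measure, torch and clamp where they are.

Things in the scene. Friction and masses are not known exactly. Their poses are not given: they have to be found in the camera images.
- caddy: Blue plastic tool caddy, fixed to the shelf; 220 mm deep (x), 240 wide (y). Origin: centre of its underside, on the shelf. Its front faces its own -x, towards the robot; the front edge of its shell lies at x = -98 mm. The lower part is 89 mm high and takes the drawer; a lidded tray (lid shut, top at 146 mm with its folded handle at 151 mm) stands on it, set back 57 mm or more from the shell's front edge.
- drawer (a joint): How far the caddy's drawer is out, m: 0 = seated, 0.18 = fully out; it starts 0.145 to 0.175 out and slides along the caddy's x axis (pushing it towards the caddy's +x shuts it). It slides with 3 to 5 N of drag; at about 13 mm from home it meets a sprung detent that needs about 11 N in all, gives way at about 7 mm, and holds the drawer home once seated (the last 3 mm it is drawn in by itself). With the bit stand up it cannot go in: the stand meets the caddy.
- drawer_front (a point): Centre of the flat outer face of the orange drawer front, which is 218 mm wide and reaches from 10 to 80 mm above the shelf and is 8 mm thick; this point is 45 mm above the shelf. Axes as the caddy's (+x into the caddy). When home, this face stands 12 mm proud of the caddy's shell. No handle; it is pushed.
- bay (a point): Middle of the floor of the wide bay of the grey drawer, 14 mm above the shelf, 82 mm behind the drawer's outer face. Axes as the caddy's. The bay is 140 mm wide (y, 70 mm each way from here) and 138 mm deep (x, from 74 mm before to 64 mm behind this point); its inner walls rise 36 mm above its floor, the drawer's sides 58 mm. The narrow bay beside it (at +y) holds three small coloured boxes.
- stand (a joint): Angle, rad, of the yellow bit stand, a plate hinged across the front of the drawer: 1.75 = up, leaning slightly to the robot (as it starts); 0 = flat over the bays, reaching from the hinge towards the caddy. It is sprung over centre: above about 0.85 it springs back up, below that it snaps flat and stays. It takes about 2 N near the free edge to start it moving; pushed low down near the hinge it needs more, and then the drawer slides instead.
- stand_hinge (a point): Middle of the bit stand's hinge line, which runs along the caddy's y; 64 mm above the shelf, 28 mm behind the drawer's outer face. Axes as the caddy's.
- stand_top (a point): Middle of the free edge of the bit stand, 105 mm from the hinge line. The plate is 180 mm wide and 6 mm thick; a row of steel bits 4 mm proud lies on the face towards the robot (upper face when flat), from 16 to 48 mm from the hinge; the rest is plain. Flat, its upper face is 67 mm and its underside 61 mm above the shelf. Axes: x from the hinge to the free edge, z out of the face with the bits.
- tile: White ceramic wall tile, 60 x 60 x 7 mm, 0.1 kg, lying on its back on the shelf with a blue hook standing up from its middle. Origin: centre of its underside; z up through the hook. The hook is a rounded block 32 mm long (tile x), 12 mm thick (tile y), from 7 to 28 mm above the underside, with a small lip at +x reaching 34 mm and x = 23 mm. It can be gripped by the hook's 12 mm thickness.
- tape: Black and yellow tape measure, 70 x 38 x 62 mm, standing on the shelf; origin at the centre of its underside. It and the tile may change places. Leave alone.
- torch: Yellow plastic torch lying on the shelf, 150 x 50 x 50 mm, long along its x; origin under its middle. It and the clamp may change places. Leave alone.
- clamp: Wooden clamp lying on the shelf holding a scrap block, 170 mm (x) by 240 mm over its handles (y), 34 mm high; origin under its middle. Leave alone.
Things that resemble listed ones, but are neither listed nor needed, are in the scene too. Of the things that look like the tile, the middle-sized one is meant.

How it is judged:
On the way, in this order (a step that is already met when the one before it is completed fails the run):
1. the tile lies flat, hook up, in the wide bay of the drawer, let go, with the bit stand still up (x of tile in the frame of bay between -0.05 and 0.04 m and y of tile in the frame of bay between -0.05 and 0.05 m and z of tile in the frame of bay below 0.006 m and angle between tile's own z axis and vertical below 0.12 rad and contact force between the fingers and tile below 0.1 N and value of joint stand above 1.2 rad), for 0.2 s.
2. the bit stand is snapped flat while the drawer is still out (value of joint stand below 0.1 rad and value of joint drawer above 0.02 m), for 0.2 s.
At the end, for the whole second after the job is handed in: the drawer is seated at its detent (within 3 mm of home), the bit stand is flat (within 0.1 rad), and the tile lies still, flat and hook up (within 0.12 rad) on the floor of the wide bay (value of joint drawer below 0.003 m and value of joint stand below 0.1 rad and x of tile in the frame of bay between -0.05 and 0.04 m and y of tile in the frame of bay between -0.05 and 0.05 m and z of tile in the frame of bay below 0.006 m and angle between tile's own z axis and vertical below 0.12 rad and linear speed of tile below 0.02 m/s); the robot touches nothing.
It fails at once if the drawer is slammed (faster than 0.7 m/s inwards) (velocity of joint drawer below -0.7 m/s).
It fails at once if the tile is dropped (falls free of the fingers faster than 0.6 m/s, a fall of about 20 mm) (contact force between the fingers and tile below 0.1 N and linear speed of tile above 0.6 m/s).
It fails at once if the tape measure, torch or clamp is moved by more than 30 mm (distance of any of tape, torch, clamp from where it was at the start of the episode above 0.03 m).
It also fails if it takes over 69 s, if anything falls off the work surface, if the arm or the gripper's body presses on something with over 40 N, if the wrist force passes 120 N, or if a joint passes its speed limit or range.

### The arm

A 7-joint arm with a two-finger parallel gripper is mounted at the origin on the work surface. World frame = base frame: x ahead of the robot, y to its left, z up, the work surface at z = 0. Lengths are in m, angles in rad, forces in N, time in s.
With the tool pointing down it reaches from about 0.4 to 0.85 m from the base axis. Payload 10.4 kg.
Tool frame: the origin (TCP) lies at the very end of the fingers, on their centre line; the grasp point (between the pads) lies 19 mm behind it; z points along the fingers, y is the line along which they close (so a half turn about z gives the same grasp; the last joint's range is limited). The gripper opens to 87 mm and grips with 3 to 60 N. Pads are 19 mm wide; open, the fingers measure 117 mm over their backs; the gripper's body (75 mm by 190 mm) begins 51 mm behind the grasp point.
Start: joints at [-1.225, 0.332, -0.065, 1.46, 0.022, 1.35, -0.088], TCP at [0.225, 0.583, 0.223] pointing down, gripper open.
Joint ranges: [-2.6, 2.6], [-0.5, 2.12], [-1.47, 1.34], [0.16, 2.42], [-1.27, 4.41], [0.06, 2.06], [-2.6, 2.6]. Speed limits (rad/s): [2.22, 2.22, 2.79, 2.79, 3.14, 3.14, 3.14].

### API

Orientations are given as a unit quaternion [x, y, z, w].
In Python, from bench import * gives the robot as it stands.
- The arm moves only by the tool step_arm, never from a script. Its arguments are lists of equal length, an entry for each row: "delta_pos": the shift along the world's x, y, z in units of 25 mm (1.0 is 25 mm), a list of three; "turn": the turn about the world's z in units of 0.12 rad (1.0 is 0.12 rad). In form: {"delta_pos": [[tx, ty, tz], ...], "turn": [turn, ...]}. A call has 1 to 12 rows; each row shifts and turns the commanded pose from where the row before left it; what a row does not reach is not made up. A row lasts 1/10 s, in which the tool goes at most 50 mm and 8.59 degrees, less where a joint would pass 70% of its speed; a pose out of reach is approached as far as the arm can. A call with a number of a shift or a turn outside -1 to 1 is refused whole. A call with a gripper value outside its range is refused whole. "grip" is the closure, from 0 (fully open) to 1 (shut), set as the call begins (left out, the last holds). The fingers move at their own pace and stop on an object; "newtons" is the grip in N (left out, the last holds). Time passes only in rows, so rows that do not move let the fingers close. It gives the time, the measured TCP pose, the force, the opening and the grip force at its end, in the units of the state.
- read_state(): the state, without advancing time (a new reading comes with each control period).
- camera(name): name is "scene" or "top" or "wrist"; returns a dict with "image" (480x640x3 uint8, red, green, blue), "z_map" (480x640 float32, m along the optical axis (not along the pixel's ray), 0 where there is no reading), "mtx" (3x3 intrinsics, pixels), "view" (4x4, takes a point from world to camera coordinates). Camera axes: x right, y up, looking along -z (the intrinsics and any distortion apply to the point x, -y, -z); pixel columns grow to the right and rows downward; lengths in m; the calibration is good to about 2 mm. The wrist camera is an equidistant fisheye: a pixel r from the principal point sees the ray r / f radians off the axis. A picture is of the moment at which its call begins.
- close_job(): hands the job in; it is judged then, once.
The state is a dict: "time": time; "joint_positions": joint angles; "joint_vel": joint speeds; "joint_torque": joint torques, N m; "ee_pos": TCP position; "eef_rot": TCP orientation; "ft_force": force on the tool from outside, world axes, zero at the start; "torque": the same for the moment, N m; "width": finger opening in m; "grip_force": force on a finger pad.
Only numpy, scipy, OpenCV 4.12 (cv2) and the standard library are available. Lean on these libraries where they do the work, as an engineer would, in place of code of your own. Each camera call takes 0.05 s, during which the arm holds its last target. There are 200 camera calls.

## Working session

There is one attempt and no reset: what is moved stays moved. The work goes in short steps, Python scripts to look and compute and a tool call to move; the robot and the scene stay as the last step left them, time stands still between calls to the robot, and variables do not carry over. Pictures are saved under pics/ and viewed, at most 10 in all, crops included, and the job is handed in when it is done.

Besides the shell and the picture viewer there is one more tool, called after "Request:" by a JSON object that holds its "name" and its "arguments", one argument or row to a line. step_arm: Moves the arm, as the interface text tells. Shifts and turns lie within -1 to 1; 1 stands for 25 mm of shift or 0.12 rad of turn. Its arguments: {"type":"object","properties":{"delta_pos":{"type":"array"},"turn":{"type":"array"},"grip":{"type":"number"},"newtons":{"type":"number"}},"required":["delta_pos","turn"]}

```bash
mkdir -p pics; cat > h.py <<'E'
import numpy as np, cv2
from bench import *
def cloud(c):
    K=c["mtx"];z=c["z_map"].astype(float);v,u=np.mgrid[0:480,0:640]
    X=(u-K[0,2])/K[0,0]*z;Y=(v-K[1,2])/K[1,1]*z
    P=np.stack([X,-Y,-z,np.ones_like(z)],-1)
    W=(P@np.linalg.inv(c["view"]).T)[...,:3]
    W[z<=0]=np.nan
    return W
E
python3 - <<'E'
from h import *
for n in("scene","top"):
    c=camera(n);cv2.imwrite(f"pics/{n}0.png",c["image"][...,::-1]);np.savez(f"{n}0.npz",**c)
    print(n,c["mtx"].tolist(),np.round(np.linalg.inv(c["view"])[:3,3],3))
s=read_state();print(s)
E
```

```text
scene [[550.6412141197259, 0.0, 321.4780622294371], [0.0, 550.6412141197259, 236.99521869859996], [0.0, 0.0, 1.0]] [ 0.814 -0.758  0.967]
top [[498.11974939081443, 0.0, 321.30500727718913], [0.0, 498.11974939081443, 238.5869375449584], [0.0, 0.0, 1.0]] [0.401 0.019 1.084]
{'time': 0.1, 'joint_positions': array([-1.22457401,  0.33282791, -0.06471353,  1.46086172,  0.02162154,
        1.34991608, -0.0885149 ]), 'joint_vel': array([ 0.00159669, -0.00166579, -0.00178471, -0.00205506, -0.00055965,
        0.0002371 ,  0.00148128]), 'joint_torque': array([ 1.28244723e-03, -6.24548149e+01,  2.42630969e-02, -3.90715671e+01,
       -6.14290335e-02,  3.66709905e-02,  4.65778839e-05]), 'ee_pos': array([0.22519831, 0.58263742, 0.22181944]), 'eef_rot': array([ 1.83356885e-01,  9.83046194e-01, -6.53124757e-04, -8.28713074e-05]), 'ft_force': array([-0.24823381,  0.11372504,  0.53855052]), 'torque': array([-0.01654883,  0.02540239,  0.06862341]), 'grip_force': 0.0, 'width': 0.08686117489043214}
```

View pics/top0.png

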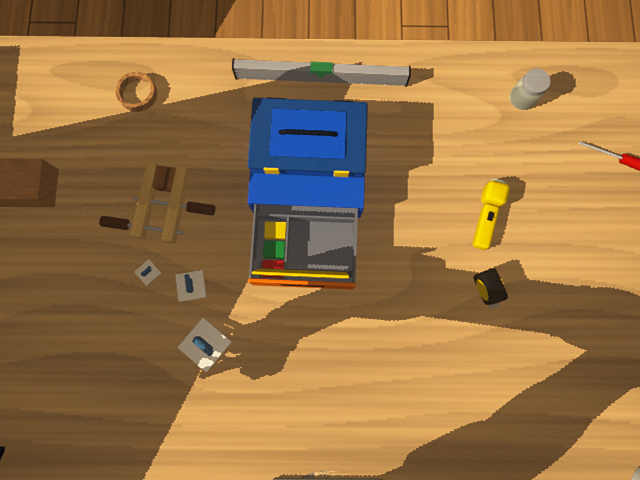

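View pics/scene0.png

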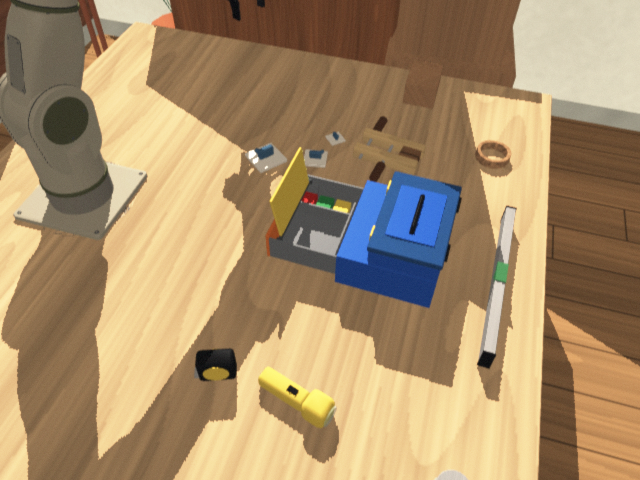

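The top view shows the caddy in the middle at about (305,190), with the drawer facing down and the yellow stand up at row 274. Three tile-like things are at (147,271), (190,286) and (204,344); the middle-sized one is at (190,286). The torch is at (490,215), the tape at (490,287) and the clamp at (158,203).

```bash
cat > m.py <<'E'
from h import *
c=dict(np.load("top0.npz"));W=cloud(c);I=c["image"]
print(np.round(c["view"],3).tolist())
for p in[(190,286),(147,271),(204,344),(490,287),(490,215),(158,203),(305,190),(320,240),(40,320)]:print(p,np.round(W[p[1],p[0]],3))
hsv=cv2.cvtColor(I,cv2.COLOR_RGB2HSV)
# tile: blob of height near 7 mm
g=((hsv[...,1]<70)&(hsv[...,2]>70)&(W[...,2]<.05)).astype(np.uint8)
blue=((hsv[...,0]>95)&(hsv[...,0]<125)&(hsv[...,1]>90)).astype(np.uint8)
for nm,m,a in(("white",g,150),("blue",blue,20)):
    cs,_=cv2.findContours(m,cv2.RETR_EXTERNAL,cv2.CHAIN_APPROX_NONE)
    for k in cs:
        if cv2.contourArea(k)>a:
            r=cv2.minAreaRect(k);q=np.zeros_like(m);cv2.drawContours(q,[k],-1,1,-1)
            w=W[q>0];ctr=np.nanmean(w,0)
            bx=cv2.boxPoints(r)
            print(nm,np.round(r[0],1),np.round(r[1],1),round(r[2],1),np.round(np.nanmedian(w,0),4))
# drawer front top edge: orange
o=(hsv[...,0]<14)&(hsv[...,1]>170)&(hsv[...,2]>120)&(W[...,2]>.06)
w=W[o];w=w[(w[:,1]<.2)&(w[:,1]>-.2)];print("orange",len(w),np.nanmin(w,0),np.nanmax(w,0),np.polyfit(w[:,1],w[:,0],1))
y=(hsv[...,0]>18)&(hsv[...,0]<33)&(hsv[...,1]>170)&(W[...,2]>.14)
w=W[y];w=w[(w[:,1]<.2)&(w[:,1]>-.2)];print("yellow",len(w),np.nanmin(w,0),np.nanmax(w,0),np.polyfit(w[:,1],w[:,0],1))
b=(hsv[...,0]>100)&(hsv[...,0]<125)&(hsv[...,1]>150)&(W[...,2]>.08)
w=W[b&(W[...,2]<.1)];k=cv2.minAreaRect((w[:,:2]*1000).astype(np.float32));print("blue low",k,np.nanmedian(w[:,2]))
w=W[b&(W[...,2]>.13)];k=cv2.minAreaRect((w[:,:2]*1000).astype(np.float32));print("blue hi",k,np.nanmedian(w[:,2]))
E
python3 m.py
```

```text
[[0.009, -1.0, 0.005, 0.011], [0.983, 0.009, 0.186, -0.596], [-0.186, 0.003, 0.983, -0.99], [0.0, 0.0, 0.0, 1.0]]
(190, 286) [0.496 0.294 0.026]
(147, 271) [0.528 0.39  0.017]
(204, 344) [0.376 0.255 0.039]
(490, 287) [ 0.497 -0.331  0.061]
(490, 215) [ 0.654 -0.347  0.04 ]
(158, 203) [0.679 0.377 0.018]
(305, 190) [0.691 0.051 0.089]
(320, 240) [0.6   0.019 0.016]
(40, 320) [0.423 0.617 0.   ]
white [204.1 344.4] [37.1 39.2] 40.6 [0.3754 0.2597 0.0096]
white [190.1 285.5] [27.  27.2] 81.9 [0.4962 0.2916 0.0066]
white [319.8 257.5] [63.3 23.5] 2.3 [0.5493 0.0499 0.0135]
white [311.5 231. ] [50. 85.] 90.0 [0.6267 0.0058 0.014 ]
white [517.5  99.5] [22.7 13. ] 51.8 [ 0.928  -0.4269  0.0281]
white [320.4  72.2] [175.4  18.6] 2.5 [0.9839 0.0212 0.0396]
blue [199.3 343.3] [13.4  5.7] 45.0 [0.3782 0.2654 0.0375]
blue [306.7 156.8] [117.3 115.3] 2.8 [0.7528 0.0465 0.1377]
orange 320 [ 0.49418142 -0.05262874  0.06049019] [0.53137878 0.1638241  0.08469496] [0.03762589 0.49930733]
yellow 390 [ 0.50226369 -0.03347806  0.14004612] [0.71564421 0.14428804 0.17213872] [0.02102225 0.50766996]
blue low ((694.3140258789062, 49.32012939453125), (238.37391662597656, 71.79496765136719), 88.50052642822266) 0.08831804950082234
blue hi ((598.9656982421875, 260.4116516113281), (260.4127197265625, 847.890380859375), 41.800106048583984) 0.13929206910838532
```

```bash
cat > m2.py <<'E'
from h import *
c=dict(np.load("top0.npz"));W=cloud(c)
X,Y,Z=W[...,0],W[...,1],W[...,2]
def rect(m,n):
    w=W[m];r=cv2.minAreaRect((w[:,:2]*1000).astype(np.float32));print(n,len(w),np.round(r[0],1),np.round(r[1],1),round(r[2],1),np.round(np.median(w[:,2]),4))
t=(np.hypot(X-.496,Y-.294)<.045)
rect(t&(Z>.004)&(Z<.012),"tile");rect(t&(Z>.017),"hook")
w=W[t&(Z>.017)];d=w[:,:2]-w[:,:2].mean(0);U,S,V=np.linalg.svd(d);print("hook mean",w.mean(0),"dir",V[0],"ang",np.degrees(np.arctan2(V[0,1],V[0,0])))
w=w[w[:,2]>.029];print("lip",len(w),w.mean(0) if len(w) else 0)
f=(X>.5)&(X<.72)&(Y>-.08)&(Y<.18)
rect(f&(abs(Z-.014)<.004)&(Y<.09),"floor")
L=f&(Z>.084)&(Z<.094)
w=W[L]; 
# front edge of ledge: min x per y bin
def edge(w,lo,hi,pick):
    ys=np.arange(lo,hi,.01);e=[]
    for y in ys:
        q=w[abs(w[:,1]-y)<.005]
        if len(q)>1:e.append((y,pick(q[:,0])))
    e=np.array(e);p=np.polyfit(e[:,1-1],e[:,1],1);print(p,"at y=.05:",np.polyval(p,.05),"res",np.std(e[:,1]-np.polyval(p,e[:,0])))
edge(w,-.05,.15,np.min)
print("ledge y",w[:,1].min(),w[:,1].max())
D=(X>.47)&(X<.54)&(Y>-.09)&(Y<.19)&(Z>.07)&(Z<.083)
w=W[D];print("front top",len(w),w.min(0),w.max(0));edge(w,-.04,.15,np.min);edge(w,-.04,.15,np.max)
S=(X>.47)&(X<.56)&(Y>-.09)&(Y<.19)&(Z>.15);w=W[S];print("stand",w.min(0),w.max(0),np.median(w,0));edge(w,-.04,.13,np.median)
side=(X>.54)&(X<.64)&(Z>.066)&(Z<.078)&(Y>-.1)&(Y<.2);w=W[side]
for q in(w[w[:,1]<.05],w[w[:,1]>.05]):
    print("side y",q[:,1].min(),q[:,1].max(),np.polyfit(q[:,0],q[:,1],1))
iw=f&(X>.54)&(X<.64)&(Z>.045)&(Z<.055)&(Y>.04)&(Y<.12);w=W[iw];print("inner wall",len(w),np.median(w,0) if len(w) else 0)
E
python3 m2.py
```

```text
tile 572 [495.2 298.9] [77.2 76.6] 26.8 0.0068
hook 107 [502.6 298.5] [38.2 13.5] 8.2 0.0272
hook mean [0.50191195 0.29772609 0.02691398] dir [-0.98584294 -0.16767141] ang -170.34754260587303
lip 31 [0.50903762 0.29918215 0.0306848 ]
floor 3852 [593.8  12.2] [158.1 165.8] 87.9 0.0135
[-0.22639714  0.5926378 ] at y=.05: 0.581317941377153 res 0.06829429953105559
ledge y -0.07165417885429036 0.16921595429259867
front top 534 [ 0.49418142 -0.05321859  0.07004856] [0.5396653  0.16404192 0.08298444]
[0.0344793  0.49557198] at y=.05: 0.4972959465946464 res 0.0005575393840099176
[0.02006036 0.51647142] at y=.05: 0.5174744387264663 res 0.010957350180101166
stand [ 0.50226369 -0.03347806  0.1507475 ] [0.51451267 0.14428804 0.17213872] [0.50765278 0.05576974 0.16627062]
[0.03405559 0.50570897] at y=.05: 0.5074117497967949 res 0.0005753939991235689
side y -0.05792460862478285 -0.050999915889806374 [-0.03647027 -0.03273276]
side y 0.15482677451897214 0.16214695744490892 [-0.03375323  0.17825919]
inner wall 97 [0.5889385  0.08981268 0.04936196]
```

Request:
{"name": "step_arm", "arguments": {
  "delta_pos": [
    [0.9,-0.95,0],
    [0.9,-0.95,0],
    [0.9,-0.95,0],
    [0.9,-0.95,0],
    [0.9,-0.95,0],
    [0.9,-0.95,0],
    [0.9,-0.95,0],
    [0.9,-0.95,-0.4],
    [0.9,-0.95,-0.6],
    [0.9,-0.95,-0.8],
    [0.98,-0.96,-0.9],
    [0.98,-0.96,-0.9]
  ],
  "turn": [0.4,0.4,0.4,0.4,0.4,0.4,0.4,0.4,0.4,0.4,0.4,0],
  "grip": 0.35,
  "newtons": 15
}}

```text
time: 1.3
ee_pos: [0.5, 0.2964, 0.1316]
eef_rot: [-0.08, 0.997, 0.0, -0.0]
ft_force: [0.3, -0.1, 0.0]
width: 0.0569
grip_force: 0.0
```

Request:
{"name": "step_arm", "arguments": {
  "delta_pos": [
    [0,0,0],
    [0,0,0]
  ],
  "turn": [0,0]
}}

```text
time: 1.5
ee_pos: [0.4992, 0.2967, 0.1318]
eef_rot: [-0.079, 0.997, -0.0, -0.001]
ft_force: [-0.4, 1.0, 0.9]
width: 0.0566
grip_force: 0.0
```

```bash
python3 - <<'E'
from h import *
c=camera("wrist");cv2.imwrite("pics/w1.png",c["image"][...,::-1]);np.savez("w1.npz",**c)
s=read_state();print(s["ee_pos"],s["eef_rot"],s["width"],s["joint_positions"])
# project predicted tile/hook points in the fisheye
K=c["mtx"];V=c["view"]
def proj(p):
    q=V@np.r_[p,1];x,y,z=q[0],-q[1],-q[2];r=np.hypot(x,y);th=np.arctan2(r,z);return np.round([K[0,2]+K[0,0]*th*x/r,K[1,2]+K[1,1]*th*y/r],1)
a=np.radians(9);ex=np.array([np.cos(a),np.sin(a),0]);ey=np.array([-ex[1],ex[0],0]);o=np.array([.499,.297,0])
for n,x,y,z in[("hook-",-.016,0,.028),("hook+",.016,0,.028),("c1",.03,.03,.007),("c2",-.03,.03,.007),("c3",-.03,-.03,.007),("c4",.03,-.03,.007)]:print(n,proj(o+x*ex+y*ey+[0,0,z]))
print("tcp",proj(s["ee_pos"]))
E
```

```text
[0.49887579 0.29804656 0.13257287] [-7.95878357e-02  9.96827799e-01  1.64647657e-04 -2.96649964e-04] 0.05681659231409792 [-0.70428569  0.29995821  0.10427292  1.6998167  -0.03443283  1.14392375
  1.1397749 ]
hook- [319.4 222.1]
hook+ [319.3 262.9]
c1 [355.4 270. ]
c2 [357.6 198.6]
c3 [281.3 198.5]
c4 [283.2 269.9]
tcp [321.3 306.2]
```

View pics/w1.png

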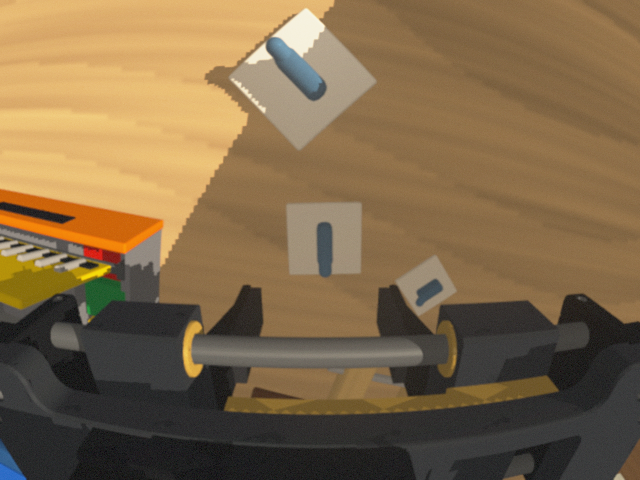

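The wrist view shows the middle tile at (325,239), its hook at (325,245) and lined up with the fingers. It is about 3.5 mm to the +y side of the finger midline at x=321. I'll correct for that and go down.

Request:
{"name": "step_arm", "arguments": {
  "delta_pos": [
    [0.08,0.14,-0.7],
    [0,0,-0.9],
    [0,0,-0.9],
    [0,0,-0.9],
    [0,0,-0.7],
    [0,0,-0.5],
    [0,0,-0.27],
    [0,0,0],
    [0,0,0]
  ],
  "turn": [0,0,0,0,0,0,0,0,0]
}}

```text
time: 2.45
ee_pos: [0.5016, 0.3016, 0.0117]
eef_rot: [-0.08, 0.997, 0.0, 0.0]
ft_force: [-0.1, -0.1, 1.5]
width: 0.0565
grip_force: 0.0
```

Request:
{"name": "step_arm", "arguments": {
  "delta_pos": [
    [0,0,0],
    [0,0,0],
    [0,0,0],
    [0,0,0],
    [0,0,0],
    [0,0,0],
    [0,0,0]
  ],
  "turn": [0,0,0,0,0,0,0],
  "grip": 1,
  "newtons": 20
}}

```text
time: 3.15
ee_pos: [0.5013, 0.301, 0.0108]
eef_rot: [-0.08, 0.997, 0.0, -0.0]
ft_force: [-1.0, 0.1, 0.2]
width: 0.0119
grip_force: 20.0
```

```bash
python3 - <<'E'
from h import *
c=dict(np.load("w1.npz"));v=np.linalg.inv(c["view"]);print(v.round(3)); s=read_state();print(v[:3,3]-[.4989,.298,.1326],s["joint_positions"],s["ee_pos"])
E
```

```text
[[-0.158 -0.943 -0.292  0.418]
 [ 0.987 -0.151 -0.046  0.284]
 [-0.001 -0.296  0.955  0.294]
 [ 0.     0.     0.     1.   ]]
[-0.08064276 -0.01358896  0.16158304] [-0.69528702  0.45008159  0.09298621  1.7828591  -0.05120246  0.91103487
  1.14991495] [0.50127822 0.30097915 0.01082805]
```

Request:
{"name": "step_arm", "arguments": {
  "delta_pos": [
    [0,0,0.3],
    [0,0,0.6],
    [0,0,0.9],
    [0,0,0.9],
    [0,0,0.9],
    [0,0,0.9],
    [0,0,0.9],
    [0,0,0.3],
    [0,0,0]
  ],
  "turn": [0,0,0,0,0,0,0,0,0]
}}

```text
time: 4.05
ee_pos: [0.5019, 0.3014, 0.155]
eef_rot: [-0.079, 0.997, 0.001, 0.001]
ft_force: [-0.2, 0.7, -1.8]
width: 0.0117
grip_force: 20.0
```

Request:
{"name": "step_arm", "arguments": {
  "delta_pos": [
    [0.3,0,0],
    [0.3,0,0],
    [0.3,0,0],
    [0.3,0,0],
    [0.3,0,0],
    [0.3,0,0],
    [0.3,0,0],
    [0.3,0,0],
    [0.3,0,0],
    [0.3,0,0],
    [0.3,0,0],
    [0.28,0,0]
  ],
  "turn": [-0.5,-1,-1,-1,-1,-1,-1,-1,-1,-1,-1,-1]
}}

```text
time: 5.25
ee_pos: [0.5905, 0.3006, 0.1517]
eef_rot: [0.575, 0.818, -0.001, -0.0]
ft_force: [0.2, -0.2, -0.8]
width: 0.0118
grip_force: 20.0
```

Request:
{"name": "step_arm", "arguments": {
  "delta_pos": [
    [0,-0.5,0],
    [0,-0.98,0],
    [0,-0.98,0],
    [0,-0.98,0],
    [0,-0.98,0],
    [0,-0.98,0],
    [0,-0.98,0],
    [0,-0.98,0],
    [0,-0.98,0],
    [0,-0.98,0],
    [0,-0.98,0],
    [0,-0.98,0]
  ],
  "turn": [-1,-1,-1,-1,-1,-1,-1,-1,-1,-1,-1,-1]
}}

```text
time: 6.45
ee_pos: [0.59, 0.0179, 0.1521]
eef_rot: [0.972, 0.236, -0.001, 0.0]
ft_force: [0.1, -0.6, -1.6]
width: 0.0115
grip_force: 20.0
```

Request:
{"name": "step_arm", "arguments": {
  "delta_pos": [
    [0,0,0],
    [0,0,0],
    [0,0,0],
    [0,0,0],
    [0,0,0],
    [0,0,0],
    [0,0,0]
  ],
  "turn": [-1,-1,-1,-1,-0.3,0,0]
}}

```text
time: 7.15
ee_pos: [0.5904, 0.019, 0.1526]
eef_rot: [1.0, -0.017, -0.001, 0.0]
ft_force: [0.5, -0.3, -1.7]
width: 0.012
grip_force: 20.0
```

```bash
python3 - <<'E'
from h import *
c=camera("top");cv2.imwrite("pics/t2.png",c["image"][80:380,180:480][...,::-1].repeat(2,0).repeat(2,1))
s=read_state();print(s)
E
```

```text
{'time': 7.2, 'joint_positions': array([-0.74865393,  0.38180362,  0.80095007,  1.68058656, -0.29023896,
        1.20390993, -1.4827885 ]), 'joint_vel': array([ 0.00172281, -0.00263718, -0.00226536, -0.00547086,  0.00083979,
        0.00314973, -0.00237927]), 'joint_torque': array([-1.12514826e-01, -4.91510761e+01,  1.15208772e+01, -3.62401128e+01,
       -2.58294877e-02, -6.83171279e-02, -2.24694813e-02]), 'ee_pos': array([0.59046497, 0.01897058, 0.15276734]), 'eef_rot': array([ 9.99856265e-01, -1.69478282e-02, -4.22002284e-04,  2.05339174e-04]), 'ft_force': array([-0.08210091,  0.21623163, -0.93590176]), 'torque': array([-0.03950212,  0.16900167, -0.01181483]), 'grip_force': 19.991489052772522, 'width': 0.01176675608037728}
```

View pics/t2.png

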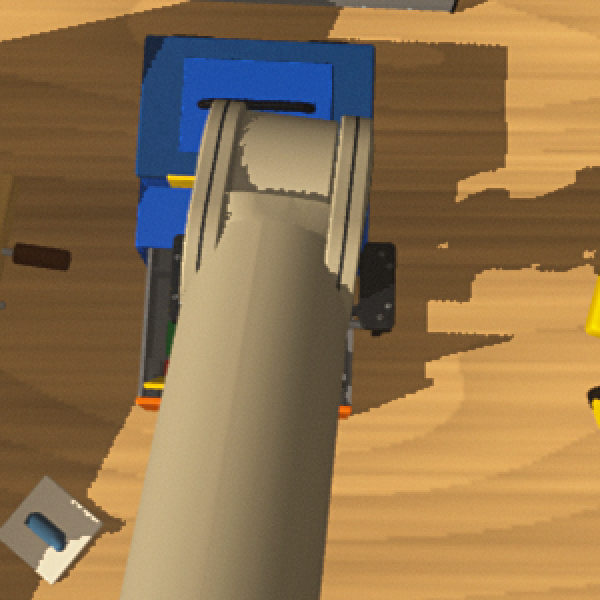

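The arm hides the bay in this view. The gripper body, with its end at (375,285), sits across the drawer and clear of the stand. I'll go down next.

Request:
{"name": "step_arm", "arguments": {
  "delta_pos": [
    [0,0,-0.4],
    [0,0,-0.7],
    [0,0,-0.8],
    [0,0,-0.8],
    [0,0,-0.8],
    [0,0,-0.6],
    [0,0,-0.4],
    [0,0,-0.2],
    [0,0,-0.1],
    [0,0,0],
    [0,0,0]
  ],
  "turn": [0,0,0,0,0,0,0,0,0,0,0]
}}

```text
time: 8.3
ee_pos: [0.5913, 0.019, 0.034]
eef_rot: [1.0, -0.018, 0.001, -0.0]
ft_force: [-0.8, -0.5, -1.0]
width: 0.012
grip_force: 20.0
```

Request:
{"name": "step_arm", "arguments": {
  "delta_pos": [
    [0,0,-0.08],
    [0,0,-0.06],
    [0,0,-0.06],
    [0,0,0],
    [0,0,0]
  ],
  "turn": [0,0,0,0,0]
}}

```text
time: 8.8
ee_pos: [0.5908, 0.019, 0.0283]
eef_rot: [1.0, -0.018, -0.0, 0.0]
ft_force: [-0.2, 0.7, -2.0]
width: 0.0119
grip_force: 20.0
```

Request:
{"name": "step_arm", "arguments": {
  "delta_pos": [
    [0,0,-0.06],
    [0,0,-0.06],
    [0,0,0],
    [0,0,0]
  ],
  "turn": [0,0,0,0]
}}

```text
time: 9.2
ee_pos: [0.5907, 0.019, 0.0252]
eef_rot: [1.0, -0.018, -0.0, 0.0]
ft_force: [-0.2, -0.3, -2.4]
width: 0.0118
grip_force: 20.0
```

Request:
{"name": "step_arm", "arguments": {
  "delta_pos": [
    [0,0,-0.05],
    [0,0,0],
    [0,0,0]
  ],
  "turn": [0,0,0]
}}

```text
time: 9.5
ee_pos: [0.5914, 0.019, 0.0248]
eef_rot: [1.0, -0.018, 0.001, -0.0]
ft_force: [-1.8, 0.2, 5.8]
width: 0.0118
grip_force: 20.0
```

Request:
{"name": "step_arm", "arguments": {
  "delta_pos": [
    [0,0,0],
    [0,0,0],
    [0,0,0],
    [0,0,0],
    [0,0,0],
    [0,0,0]
  ],
  "turn": [0,0,0,0,0,0],
  "grip": 0.55
}}

```text
time: 10.1
ee_pos: [0.5908, 0.019, 0.024]
eef_rot: [1.0, -0.018, -0.0, 0.0]
ft_force: [0.1, 0.4, -0.0]
width: 0.0386
grip_force: 0.0
```

Request:
{"name": "step_arm", "arguments": {
  "delta_pos": [
    [0,0,0.3],
    [0,0,0.6],
    [0,0,0.9],
    [0,0,0.9],
    [0,0,0.9],
    [0,0,0.9],
    [0,0,0.9],
    [0,0,0.9],
    [0,0,0.9],
    [0,0,0.9],
    [0,0,0.3],
    [0,0,0]
  ],
  "turn": [0,0,0,0,0,0,0,0,0,0,0,0]
}}

```text
time: 11.3
ee_pos: [0.5913, 0.0188, 0.2355]
eef_rot: [1.0, -0.018, 0.001, -0.0]
ft_force: [-1.1, -1.5, -0.5]
width: 0.0395
grip_force: 0.0
```

```bash
python3 - <<'E'
from h import *
for n in("wrist","scene"):
    c=camera(n);np.savez(n+"3.npz",**c);cv2.imwrite(f"pics/{n}3.png",c["image"][...,::-1])
a=cv2.imread("pics/wrist3.png");b=cv2.imread("pics/scene3.png")[100:340,220:480]
cv2.imwrite("pics/both3.png",np.hstack([cv2.resize(a,(400,300)),cv2.resize(b,(325,300))]))
s=read_state();print(s["ee_pos"],s["width"])
E
```

```text
[0.59041196 0.01902477 0.23345148] 0.03914019599364269
```

View pics/both3.png

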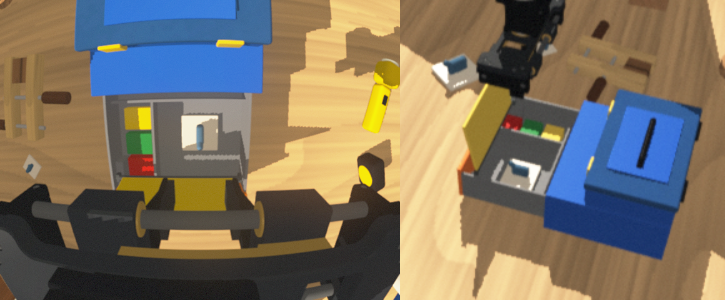

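The wrist view (left panel) shows the tile flat in the wide bay at (200,135), hook up. In the scene view (right panel) the stand is still up at about (485,130). Next I move round to the robot side of the stand with the fingers shut.

Request:
{"name": "step_arm", "arguments": {
  "delta_pos": [
    [-0.4,0.2,0],
    [-0.7,0.2,0],
    [-0.8,0.2,0],
    [-0.8,0.2,0],
    [-0.8,0.2,0],
    [-0.8,0.2,0],
    [-0.6,0.24,0],
    [-0.14,0,0],
    [0,0,0]
  ],
  "turn": [0,0,0,0,0,0,0,0,0],
  "grip": 1
}}

```text
time: 12.3
ee_pos: [0.4642, 0.0553, 0.2337]
eef_rot: [1.0, -0.017, -0.0, -0.0]
ft_force: [1.1, -0.1, -0.7]
width: 0.0003
grip_force: 0.0
```

Request:
{"name": "step_arm", "arguments": {
  "delta_pos": [
    [0,0,-0.5],
    [0,0,-0.7],
    [0,0,-0.7],
    [0,0,-0.7],
    [0,0,-0.5],
    [0,0,-0.1],
    [0,0,0],
    [0,0,0]
  ],
  "turn": [0,0,0,0,0,0,0,0]
}}

```text
time: 13.1
ee_pos: [0.4653, 0.0549, 0.1546]
eef_rot: [1.0, -0.018, 0.0, 0.0]
ft_force: [0.4, 0.2, -0.5]
width: 0.0004
grip_force: 0.0
```

Request:
{"name": "step_arm", "arguments": {
  "delta_pos": [
    [0.4,0,0],
    [0.4,0,0],
    [0.4,0,0],
    [0.3,0,0.04],
    [0.3,0,0.04],
    [0.32,0,-0.04],
    [0.32,0,-0.04],
    [0.32,0,-0.04],
    [0,0,0]
  ],
  "turn": [0,0,0,0,0,0,0,0,0]
}}

```text
time: 14.0
ee_pos: [0.5346, 0.0549, 0.1528]
eef_rot: [1.0, -0.018, 0.0, 0.0]
ft_force: [-1.9, 0.6, 0.2]
width: 0.0004
grip_force: 0.4
```

Request:
{"name": "step_arm", "arguments": {
  "delta_pos": [
    [0.35,0,-0.12],
    [0.35,0,-0.12],
    [0.32,0,-0.18],
    [0.32,0,-0.19],
    [0,0,0]
  ],
  "turn": [0,0,0,0,0]
}}

```text
time: 14.5
ee_pos: [0.5679, 0.0549, 0.1369]
eef_rot: [1.0, -0.018, -0.0, 0.001]
ft_force: [-0.0, 0.1, 0.5]
width: 0.0006
grip_force: 0.0
```

```bash
python3 - <<'E'
from h import *
c=camera("scene");cv2.imwrite("pics/s4.png",cv2.resize(c["image"][100:340,200:480][...,::-1],(700,600)))
E
```

```text
(no output)
```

View pics/s4.png

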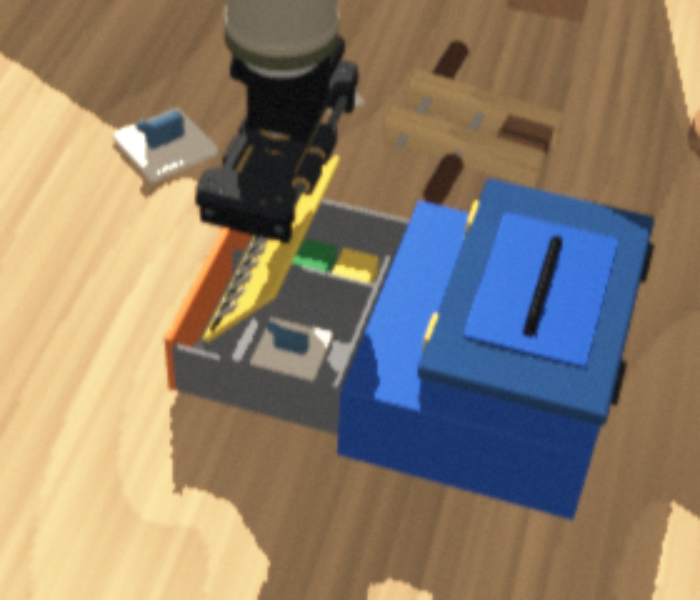

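The stand is tipped forward, running from about (210,335) to (335,165), with the fingers on its face. The drawer is still out, so I carry on along the arc.

Request:
{"name": "step_arm", "arguments": {
  "delta_pos": [
    [0.3,0,-0.22],
    [0.3,0,-0.25],
    [0.25,0,-0.28],
    [0.22,0,-0.3],
    [0.2,0,-0.3],
    [0,0,0],
    [0,0,0]
  ],
  "turn": [0,0,0,0,0,0,0]
}}

```text
time: 15.25
ee_pos: [0.5989, 0.0548, 0.1038]
eef_rot: [1.0, -0.018, -0.0, 0.0]
ft_force: [0.4, -0.3, 0.6]
width: 0.0003
grip_force: 0.0
```

```bash
python3 - <<'E'
from h import *
c=camera("scene");cv2.imwrite("pics/s5.png",cv2.resize(c["image"][100:340,200:480][...,::-1],(700,600)))
s=read_state();print(s["ee_pos"])
W=cloud(c);h=cv2.cvtColor(c["image"],cv2.COLOR_RGB2HSV)
m=(h[...,0]>20)&(h[...,0]<33)&(h[...,1]>170)&(W[...,0]>.5)&(W[...,0]<.66)&(W[...,1]>-.06)&(W[...,1]<.17)&(W[...,2]>.045)
print(m.sum(),np.percentile(W[m],[2,50,98],axis=0).round(3))
m=(h[...,0]<14)&(h[...,1]>170)&(h[...,2]>100)&(W[...,0]>.45)&(W[...,0]<.6)&(W[...,1]>-.08)&(W[...,1]<.2)&(W[...,2]>.05)
print(m.sum(),np.percentile(W[m],[2,50,98],axis=0).round(3))
E
```

```text
[0.59902511 0.05481131 0.10417196]
150 [[ 0.611 -0.034  0.063]
 [ 0.623 -0.007  0.067]
 [ 0.633  0.014  0.073]]
330 [[ 0.502 -0.051  0.051]
 [ 0.509  0.031  0.069]
 [ 0.513  0.155  0.081]]
```

View pics/s5.png

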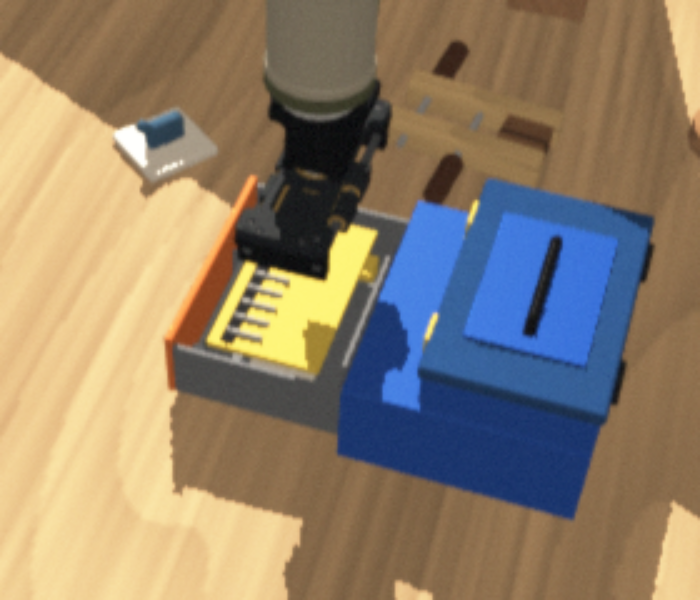

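The stand lies flat, with its plate at z of about 0.067 and its near edge around (215,340). The drawer has not moved. Now I go round to the drawer front.

Request:
{"name": "step_arm", "arguments": {
  "delta_pos": [
    [0,0,0.6],
    [0,0,0.8],
    [-0.4,0,0.3],
    [-0.8,0,0],
    [-0.9,0,0],
    [-0.9,0,0],
    [-0.9,0,0],
    [-0.9,0,0],
    [-0.7,0,0],
    [-0.2,0,0],
    [0,0,0]
  ],
  "turn": [0,0,0,0,0,0,0,0,0,0,0]
}}

```text
time: 16.4
ee_pos: [0.4568, 0.0554, 0.1476]
eef_rot: [1.0, -0.017, 0.001, -0.001]
ft_force: [0.5, 0.4, 0.5]
width: 0.0002
grip_force: 0.0
```

Request:
{"name": "step_arm", "arguments": {
  "delta_pos": [
    [0,0,-0.5],
    [0,0,-0.8],
    [0,0,-0.8],
    [0,0,-0.8],
    [0,0,-0.8],
    [0,0,-0.6],
    [0,0,-0.2],
    [0,0,0],
    [0,0,0]
  ],
  "turn": [0,0,0,0,0,0,0,0,0]
}}

```text
time: 17.3
ee_pos: [0.4571, 0.0547, 0.0344]
eef_rot: [1.0, -0.018, 0.0, 0.0]
ft_force: [0.1, -0.5, -0.6]
width: 0.0006
grip_force: 0.0
```

Request:
{"name": "step_arm", "arguments": {
  "delta_pos": [
    [0.3,0,0],
    [0.3,0,0],
    [0.3,0,0],
    [0.2,0,0],
    [0.2,0,0],
    [0.2,0,0],
    [0.2,0,0]
  ],
  "turn": [0,0,0,0,0,0,0]
}}

```text
time: 18.0
ee_pos: [0.4988, 0.0547, 0.0338]
eef_rot: [1.0, -0.018, -0.001, 0.0]
ft_force: [-4.1, -1.4, 2.1]
width: 0.0005
grip_force: 1.8
```

Request:
{"name": "step_arm", "arguments": {
  "delta_pos": [
    [0.3,-0.01,0],
    [0.4,-0.014,0],
    [0.4,-0.014,0],
    [0.4,-0.014,0],
    [0.4,-0.014,0],
    [0.4,-0.014,0],
    [0.4,-0.014,0],
    [0.4,-0.014,0],
    [0.4,-0.014,0],
    [0.4,-0.014,0],
    [0.3,-0.01,0],
    [0.2,-0.01,0]
  ],
  "turn": [0,0,0,0,0,0,0,0,0,0,0,0]
}}

```text
time: 19.2
ee_pos: [0.6098, 0.051, 0.0339]
eef_rot: [1.0, -0.018, 0.0, 0.0]
ft_force: [-3.1, -1.6, -0.3]
width: 0.0005
grip_force: 1.8
```

Request:
{"name": "step_arm", "arguments": {
  "delta_pos": [
    [0.12,0,0],
    [0.12,0,0],
    [0.12,0,0],
    [0.12,0,0],
    [0.12,0,0]
  ],
  "turn": [0,0,0,0,0]
}}

```text
time: 19.7
ee_pos: [0.6242, 0.0512, 0.0342]
eef_rot: [1.0, -0.018, 0.0, -0.0]
ft_force: [-3.0, -1.6, 0.4]
width: 0.0007
grip_force: 1.7
```

Request:
{"name": "step_arm", "arguments": {
  "delta_pos": [
    [0.1,0,0],
    [0.1,0,0],
    [0.1,0,0]
  ],
  "turn": [0,0,0]
}}

```text
time: 20.0
ee_pos: [0.6309, 0.051, 0.0341]
eef_rot: [1.0, -0.018, -0.001, -0.0]
ft_force: [-6.5, -2.2, 1.3]
width: 0.0006
grip_force: 2.8
```

Request:
{"name": "step_arm", "arguments": {
  "delta_pos": [
    [0.1,0,0],
    [0.1,0,0]
  ],
  "turn": [0,0]
}}

```text
time: 20.2
ee_pos: [0.6375, 0.0516, 0.0344]
eef_rot: [1.0, -0.017, 0.001, -0.0]
ft_force: [1.1, 0.6, 0.2]
width: 0.0005
grip_force: 0.0
```

Request:
{"name": "step_arm", "arguments": {
  "delta_pos": [
    [0.1,0,0],
    [0.1,0,0]
  ],
  "turn": [0,0]
}}

```text
time: 20.4
ee_pos: [0.6392, 0.0518, 0.0341]
eef_rot: [1.0, -0.017, -0.003, -0.001]
ft_force: [-28.1, -0.1, 19.8]
width: 0.0004
grip_force: 13.9
```

The push broke through the detent and met the end stop. I'll back off and check.

Request:
{"name": "step_arm", "arguments": {
  "delta_pos": [
    [-0.4,0,0],
    [-0.8,0,0],
    [-0.9,0,0],
    [-0.9,0,0],
    [-0.9,0,0.2],
    [-0.9,0,0.5],
    [-0.9,0.3,0.5],
    [-0.5,0.3,0.5],
    [0,0,0],
    [0,0,0]
  ],
  "turn": [0,0,0,0,0,0,0,0,0,0]
}}

```text
time: 21.4
ee_pos: [0.4874, 0.0668, 0.0769]
eef_rot: [1.0, -0.017, 0.001, -0.001]
ft_force: [1.1, 0.9, -0.4]
width: 0.0005
grip_force: 0.0
```

```bash
python3 - <<'E'
from h import *
c=camera("scene");cv2.imwrite("pics/s6.png",cv2.resize(c["image"][100:340,200:480][...,::-1],(700,600)))
W=cloud(c);h=cv2.cvtColor(c["image"],cv2.COLOR_RGB2HSV)
m=(h[...,0]<14)&(h[...,1]>170)&(h[...,2]>60)&(W[...,0]>.6)&(W[...,0]<.7)&(W[...,1]>-.08)&(W[...,1]<.2)&(W[...,2]>.05)
print(m.sum(),np.percentile(W[m],[2,50,98],axis=0).round(4))
w=W[(h[...,0]>100)&(h[...,0]<125)&(h[...,1]>120)&(abs(W[...,2]-.089)<.004)&(W[...,0]<.7)]
print(np.percentile(w,[1,5,50],axis=0).round(4))
s=read_state();print(s["ee_pos"],s["ft_force"])
E
```

```text
115 [[ 0.6504 -0.0571  0.0543]
 [ 0.6566  0.0131  0.0787]
 [ 0.6619  0.1483  0.0831]]
[[ 0.6624 -0.0682  0.0854]
 [ 0.6654 -0.062   0.0863]
 [ 0.6822  0.0304  0.089 ]]
[0.48734707 0.06620544 0.07657697] [-0.26852136 -0.01666231  0.00706189]
```

View pics/s6.png

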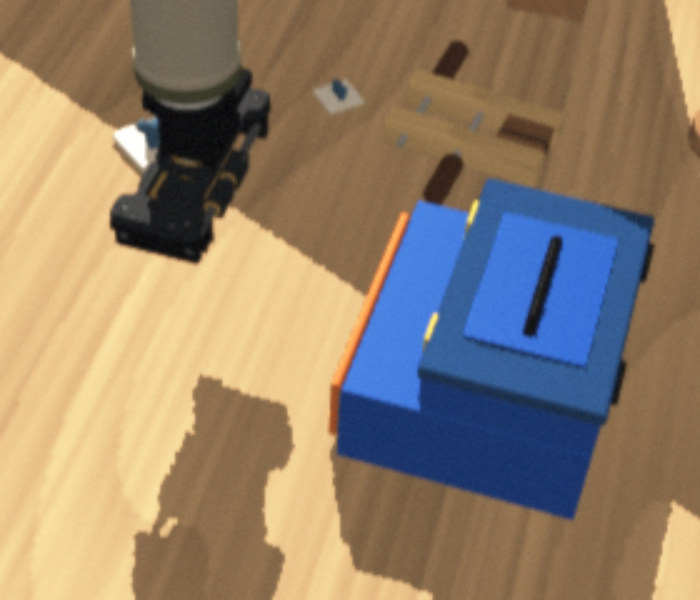

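The orange front, running from (335,410) to (405,215), stands flush against the caddy. It has travelled about 148 mm to the end stop, and the arm is clear. Handing in.

```bash
python3 -c "
from bench import *
print(close_job())"
```

```text
the job is handed in; nothing more can be done
None
```

I handed the job in: the tile lies flat, hook up, in the wide bay, the bit stand is snapped flat over it, and the drawer is pushed home to its end stop; the judge's verdict was not shown.

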